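# Release the lock of a bench vibration exciter

## Robot

A 6-joint arm with a two-finger parallel gripper is mounted at the origin on the work surface. World frame = base frame: x ahead of the robot, y to its left, z up, the work surface at z = 0. Lengths are in m, angles in rad, forces in N, time in s.
With the tool pointing down it reaches from about 0.325 to 0.75 m from the base axis. Payload 7.6 kg.
Tool frame: the origin (TCP) lies at the very end of the fingers, on their centre line; the grasp point (between the pads) lies 19 mm behind it (ctrl.tcp_to_grasp is the distance from the TCP to the grasp point, in m); z points along the fingers, y is the direction in which the jaws open and shut (so a half turn about z gives the same grasp; the last joint's range is limited). The gripper opens to 85 mm and grips with 20 to 120 N. Pads are 22 mm wide; open, the fingers measure 114 mm over their backs; the gripper's body (76 mm by 85 mm) begins 54 mm behind the grasp point. The pads swing forward as they close: fully open they stand 13 mm farther back than shut.
Start: joints at [-1.211, 0.052, 1.401, -0, 1.689, -0.07], TCP at [0.219, -0.477, 0.231] pointing down, gripper open.
Joint ranges: [-2.9, 2.9], [-0.91, 2.17], [0.12, 2.37], [-1.06, 4.2], [0.26, 2.73], [-2.93, 2.93]. Speed limits (rad/s): [2.57, 2.57, 3.01, 3.14, 3.14, 3.14].

## Interface

Orientations are given as a unit quaternion [x, y, z, w].
In Python, from station import ctrl gives the robot as it stands.
- The arm moves only by the tool send_rows, never from a script. Its argument "moves" is a list of rows, each a list of 7 numbers: the turn, a rotation vector about the world's x, y, z in degrees, then the shift along the world's x, y, z in cm, then the closure in counts, from 0 (fully open) to 255 (shut). In form: [[ax, ay, az, tx, ty, tz, claw], ...]. A call has 1 to 10 rows; each row shifts and turns the commanded pose from where the row before left it; what a row does not reach is not made up. A row lasts 1/10 s, in which the tool goes at most 50 mm and 8.59 degrees, less where a joint would pass 70% of its speed; a pose out of reach is approached as far as the arm can. A call is refused whole if a number of a shift passes 5 or a number of a turn 8.59, either way. A call with a gripper value outside its range is refused whole. The fingers move at their own pace and stop on an object; "squeeze" is the grip in N (left out, the last holds). Time passes only in rows, so rows that do not move let the fingers close. It gives the time, the measured TCP pose, the force and the opening at its end, in the units of the state.
- ctrl.get_obs(): the state, without advancing time (a new reading comes with each control period).
- ctrl.read_camera(name): name is "scene" or "top" or "wrist"; returns the picture (480x640x3 uint8, red, green, blue); there is no depth.
- ctrl.camera_params(name): a dict with "intrinsics" (3x3 intrinsics, pixels), "T" (4x4, takes a point from camera to world coordinates). Camera axes: x right, y down, z forward; pixel columns grow to the right and rows downward; lengths in m; the calibration is good to about 2 mm. A picture is of the moment at which its call begins: read the wrist's pose just before it. camera_params takes no time and is no camera call; for the wrist camera it gives the pose at the moment of the call.
- ctrl.hand_in(): hands the job in, once; it reports no verdict.
The state is a dict: "clock": time; "q": joint angles; "joint_vel": joint speeds; "effort": joint torques, N m; "position": TCP position; "orientation": TCP orientation; "ft_force": force on the tool from outside, world axes, zero at the start; "torque": the same for the moment, N m; "gripper_width": finger opening in m.
Only numpy, scipy, OpenCV 4.12 (cv2) and the standard library are available. Lean on these libraries where they do the work, as an engineer would, in place of code of your own. Each camera call takes 0.05 s, during which the arm holds its last target. There are 200 camera calls.

## Task

Release the lock of the vibration exciter that has the yellow knob: pull the knob up, turn it from the red mark to the green mark, and push it fully back down so that its white tab sits in the notch at the green mark. Then let go. Leave the exciter with the blue knob as it is.

Things in the scene. Friction and masses are not known exactly. Their poses are not given: they have to be found in the camera images.
- lock_grip (a point): Grip point of the yellow knob, on its upright axis, 94 mm above the bench when down; moves with the knob. Upright bar 44 mm long (x, towards the white line and tab), 16 wide (y), 38 tall; its top is 13 mm above this point, its foot 24 below on a 50 mm disc. Around it a fixed notched collar, 73 mm across, top 70 mm above the bench. Next to it a white drum, 100 mm across, 112 high, axes 125 apart.
- lock_lift (a joint): How far the yellow knob is pulled up, in m: 0 fully down, 0.020 at the upper stop. It takes about 3 N to move either way and stays where it is left. Below 0.009 its white tab is in a notch of the collar and it can turn only about 10 degrees either way. Its exciter is fixed to the bench; a like one with a blue knob stands to its left or right.
- lock_turn (a joint): Angle of the yellow knob, in rad, counterclockwise from above: 0 with the white tab at the red mark (it starts within 0.08 of it), 1.22 (70 degrees) with the tab at the green mark. Pulled up, it turns with light friction between -0.6 and 1.8 and stays where it is left. It goes back down only with the tab within about 10 degrees of either mark.
- spare_lift (a joint): How far the blue knob of the other exciter is pulled up, in m: 0 fully down. It must stay down.

How it is judged:
By the outcome, as a careful person would: the job done as asked, in the order asked, and still so for the second after the job is handed in, with the robot touching nothing.
It also fails if it takes over 35 s, if anything falls off the work surface, if the arm or the gripper's body presses on something with over 40 N, if the wrist force passes 120 N, or if a joint passes its speed limit or range.

## Working session

There is one attempt and no reset: what is moved stays moved. The work goes in short steps, Python scripts to look and compute and a tool call to move; the robot and the scene stay as the last step left them, time stands still between calls to the robot, and variables do not carry over. Pictures are saved under pics/ and viewed, about 8 in all and at most 12, crops included, and the job is handed in when it is done.

Besides the shell and the picture viewer there is one more tool, called as name(argument=value, ...) on one line, values as JSON. send_rows: Moves the arm, as the interface text tells. Its arguments: {"type":"object","properties":{"moves":{"type":"array"},"squeeze":{"type":"number"}},"required":["moves"]}

```bash
mkdir -p pics
cat > h.py <<'E'
import numpy as np,cv2
from station import ctrl
def snap(n,f):
    P=ctrl.camera_params(n); im=ctrl.read_camera(n)
    cv2.imwrite('pics/'+f,im[:,:,::-1]); return im,P
def ray(P,u,v,z):
    d=P['T'][:3,:3]@np.linalg.solve(P['intrinsics'],[u,v,1.]); o=P['T'][:3,3]
    return o+d*(z-o[2])/d[2]
def proj(P,p):
    c=P['T'][:3,:3].T@(np.array(p)-P['T'][:3,3]); c=P['intrinsics']@c; return c[:2]/c[2]
E
python3 - <<'E'
from h import *
for n in('top','scene'):
    im,P=snap(n,n+'0.png'); print(n,P['intrinsics'].tolist(),P['T'].round(3).tolist())
    h=cv2.cvtColor(im,cv2.COLOR_RGB2HSV)
    for c,a,b in(('yel',22,35),('blue',100,125),('green',45,85),('red',0,6)):
        m=cv2.inRange(h,(a,130,70),(b,255,255))
        k,_,s,ce=cv2.connectedComponentsWithStats(m)
        for i in range(1,k):
            if s[i,4]>15: print(c,s[i].tolist(),ce[i].round(1),ray(P,*ce[i],.1).round(3))
E
```

```text
top [[462.09881660721015, 0.0, 325.55491185491695], [0.0, 462.09881660721015, 235.54828609061525], [0.0, 0.0, 1.0]] [[-0.005, -0.998, 0.07, 0.497], [-1.0, 0.006, 0.019, -0.012], [-0.019, -0.07, -0.997, 0.854], [0.0, 0.0, 0.0, 1.0]]
yel [259, 90, 26, 49, 154] [272.5 117.2] [0.749 0.09  0.1  ]
yel [444, 195, 17, 23, 71] [451.5 205.9] [ 0.598 -0.204  0.1  ]
yel [461, 204, 7, 9, 29] [464.8 208.5] [ 0.593 -0.226  0.1  ]
blue [203, 216, 30, 30, 451] [220.5 232.4] [0.557 0.175 0.1  ]
red [463, 184, 7, 6, 36] [466.1 186.5] [ 0.629 -0.229  0.1  ]
scene [[472.5455576475447, 0.0, 326.46603690674715], [0.0, 472.5455576475447, 233.9667385649969], [0.0, 0.0, 1.0]] [[-0.819, 0.396, -0.415, 0.862], [0.573, 0.564, -0.594, 0.454], [-0.001, -0.724, -0.689, 0.645], [0.0, 0.0, 0.0, 1.0]]
yel [226, 183, 28, 29, 618] [239.5 196.5] [ 0.607 -0.188  0.1  ]
yel [103, 227, 18, 13, 93] [110.8 231.9] [ 0.828 -0.228  0.1  ]
yel [353, 354, 6, 7, 16] [355.  357.5] [0.638 0.199 0.1  ]
yel [195, 384, 73, 30, 1354] [230.4 398.6] [0.798 0.157 0.1  ]
blue [399, 0, 101, 75, 5230] [450.9  28.2] [-0.307 -0.549  0.1  ]
blue [597, 0, 43, 32, 1024] [621.   12.7] [-0.863 -0.324  0.1  ]
blue [593, 77, 47, 35, 856] [618.   93.4] [-0.33  -0.014  0.1  ]
blue [376, 318, 36, 37, 1042] [393.9 336.2] [0.575 0.203 0.1  ]
green [227, 218, 7, 3, 18] [230.1 219.1] [ 0.649 -0.142  0.1  ]
green [385, 365, 9, 8, 52] [388.7 368.8] [0.613 0.237 0.1  ]
red [214, 203, 7, 4, 21] [217.1 204.6] [ 0.651 -0.19   0.1  ]
red [357, 342, 9, 8, 52] [361.2 345.2] [0.62  0.189 0.1  ]
```

View pics/top0.png

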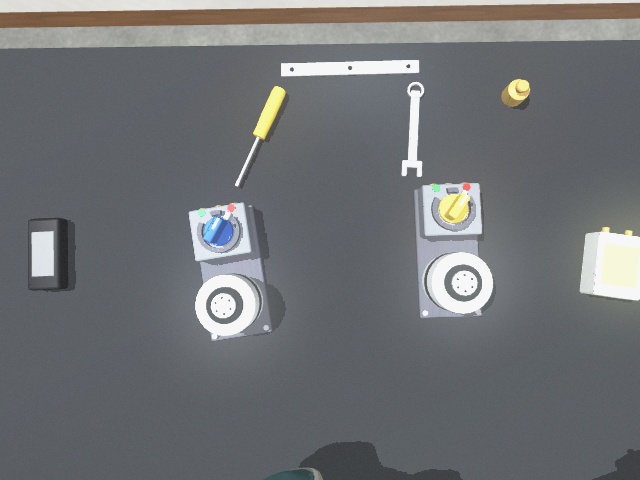

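View pics/scene0.png

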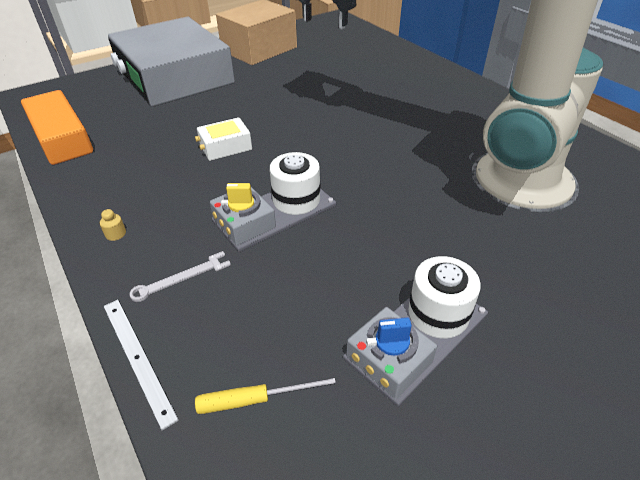

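The top view shows the yellow knob at about (455,208). Its tab and the red mark are at (466,187), and green is at (437,188). The blue exciter is on the left, around (218,232). The scene view shows the same layout.

Run:
```python
from h import *
from scipy.spatial.transform import Rotation as R
o=ctrl.get_obs(); r=R.from_quat(o['orientation']).as_matrix(); print(o['clock'],o['position'],r.round(3),o['ft_force'],o['gripper_width'])
P=ctrl.camera_params('top'); print(ray(P,455,208,.095), ray(P,466,187,.07),ray(P,437,188,.07))
T=ctrl.camera_params('wrist'); print(r.T@(T['T'][:3,3]-o['position']), (r.T@T['T'][:3,:3]).round(3))
```

```text
0.1 [ 0.21868077 -0.47700011  0.23057299] [[ 0.909  0.417 -0.   ]
 [ 0.417 -0.909  0.001]
 [ 0.    -0.001 -1.   ]] [ 0.6750664  -0.44220761 -0.28706378] 0.0854520492099056
[ 0.59462358 -0.21096361  0.095     ] [ 0.633717   -0.23705238  0.07      ] [ 0.63241527 -0.18781369  0.07      ]
[ 0.07415447 -0.00026131 -0.14324071] [[-0.001 -0.958 -0.287]
 [ 1.    -0.001 -0.001]
 [ 0.    -0.287  0.958]]
```

send_rows(moves=[[0,0,-4,3,2.1,0,0],[0,0,-5.5,3.8,2.7,0,0],[0,0,-5.5,3.8,2.7,0,0],[0,0,-5.5,3.8,2.7,0,0],[0,0,-5.5,3.8,2.7,0,0],[0,0,-5.5,3.8,2.7,0,0],[0,0,-5.5,3.8,2.7,0,0],[0,0,-5.5,3.8,2.7,0,0],[0,0,-5.5,3.8,2.7,0,0],[0,0,-5.5,3.8,2.7,0,0]])

```text
clock: 1.1
position: [0.592, -0.2118, 0.2308]
orientation: [0.968, -0.251, -0.0, 0.0]
ft_force: [1.0, -1.9, -0.4]
gripper_width: 0.0853
```

send_rows(moves=[[0,0,-1,0,0,0,0],[0,0,0,0,0,0,0],[0,0,0,0,0,0,0]])

```text
clock: 1.4
position: [0.5901, -0.2139, 0.2312]
orientation: [0.966, -0.258, -0.0, 0.0]
ft_force: [-0.1, -0.2, -0.4]
gripper_width: 0.0856
```

Run:
```python
from h import *
from scipy.spatial.transform import Rotation as R
o=ctrl.get_obs(); print(o['position'],R.from_quat(o['orientation']).as_matrix().round(3).tolist(),o['ft_force'])
im,P=snap('wrist','w1.png')
np.savez('w1.npz',**P)
h=cv2.cvtColor(im,cv2.COLOR_RGB2HSV)
for c,a,b in(('yel',20,35),('green',45,85),('red',0,6)):
    m=cv2.inRange(h,(a,110,70),(b,255,255))
    k,_,s,ce=cv2.connectedComponentsWithStats(m)
    for i in range(1,k):
        if s[i,4]>30: print(c,s[i].tolist(),ce[i].round(1),ray(P,*ce[i],.07).round(4),ray(P,*ce[i],.107).round(4))
```

```text
[ 0.59013156 -0.21392886  0.23116061] [[0.867, -0.498, -0.001], [-0.498, -0.867, -0.0], [-0.001, 0.0, -1.0]] [-0.13729823 -0.20861927 -0.40877316]
yel [621, 72, 19, 17, 245] [630.1  80.1] [ 0.572  -0.4618  0.07  ] [ 0.582 -0.436  0.107]
yel [315, 139, 15, 12, 67] [321.9 144.7] [ 0.6458 -0.2407  0.07  ] [ 0.6469 -0.2418  0.107 ]
yel [288, 157, 14, 11, 64] [294.5 162. ] [ 0.6452 -0.2154  0.07  ] [ 0.6463 -0.2196  0.107 ]
yel [261, 174, 15, 11, 64] [267.5 179.2] [ 0.6444 -0.1898  0.07  ] [ 0.6456 -0.1971  0.107 ]
yel [293, 184, 60, 70, 2855] [322.1 216.4] [ 0.5965 -0.2122  0.07  ] [ 0.6036 -0.2168  0.107 ]
green [265, 184, 15, 15, 183] [271.9 190.7] [ 0.6349 -0.1878  0.07  ] [ 0.6373 -0.1954  0.107 ]
red [318, 149, 16, 17, 204] [325.6 156.8] [ 0.6364 -0.2385  0.07  ] [ 0.6386 -0.2399  0.107 ]
```

View pics/w1.png

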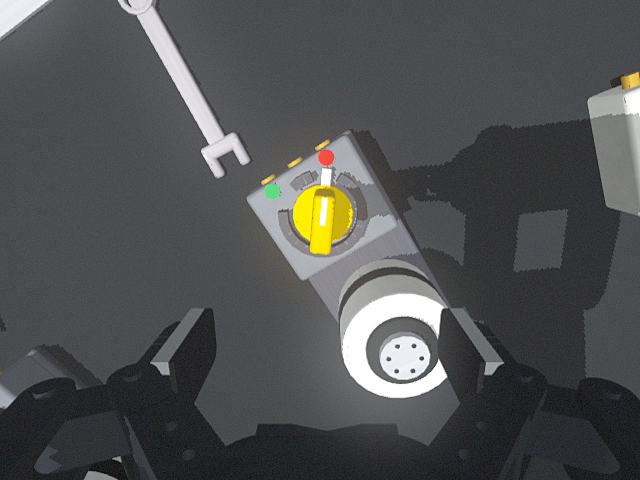

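The wrist view shows the yellow disc centred near (323,214), with the tab at (327,176) next to red at (326,157). Green is at (272,191), and the drum is at (395,350).

Run:
```python
from h import *
P=dict(np.load('w1.npz')); im=cv2.imread('pics/w1.png'); h=cv2.cvtColor(im,cv2.COLOR_BGR2HSV)
m=cv2.inRange(h,(20,110,70),(35,255,255)); k,l,s,ce=cv2.connectedComponentsWithStats(m)
i=1+np.argmax(s[1:,4]); m=(l==i).astype('uint8')
c=cv2.convexHull(max(cv2.findContours(m,0,1)[0],key=len))[:,0]
# disc rim: left/right hull points, above the bar's foot
w=np.array([ray(P,u,v,.07)[:2] for u,v in c if v<235 and (u<308 or u>336)])
A=np.c_[2*w,np.ones(len(w))]; x=np.linalg.lstsq(A,(w**2).sum(1),rcond=None)[0]
print('disc',x[:2],np.sqrt(x[2]+x[0]**2+x[1]**2),len(w))
wm=cv2.inRange(h,(0,0,170),(180,70,255)); k,l,s,ce=cv2.connectedComponentsWithStats(wm)
for i in range(1,k):
    if s[i,4]>30 and 290<ce[i][0]<350 and 165<ce[i][1]<245:
        v,u=np.nonzero(l==i); z=.107 if ce[i][1]>190 else .07
        q=np.array([ray(P,a,b,z)[:2] for a,b in zip(u,v)]); d=np.linalg.svd(q-q.mean(0))[2][0]
        print(s[i],ce[i],q.mean(0),'yaw',np.degrees(np.arctan2(d[1],d[0])))
for n,p in(('red',(325.6,156.8)),('green',(271.9,190.7))):
    r=ray(P,*p,.07)[:2]-x[:2]; print(n,np.degrees(np.arctan2(r[1],r[0])))
```

```text
disc [ 0.5980559  -0.21334309] 0.024642752287947132 16
[ 247  152  149  127 3660] [306.00928962 218.1273224 ] [ 0.60769708 -0.20590559] yaw -147.33806278828447
[320 197   8  29 162] [323.11728395 210.71604938] [ 0.60679446 -0.2194913 ] yaw 145.04633420746
red -33.28049752499087
green 34.6321107729657
```

send_rows(moves=[[0,0,-5,0.8,0.05,-2,120],[0,0,0,0,0,-2.5,120],[0,0,0,0,0,-2.5,120],[0,0,0,0,0,-2.5,120],[0,0,0,0,0,-2,120],[0,0,0,0,0,-1.5,120],[0,0,0,0,0,-1.1,120],[0,0,0,0,0,-1,120],[0,0,0,0,0,0,120]], squeeze=40)

```text
clock: 2.35
position: [0.5982, -0.2128, 0.0792]
orientation: [0.954, -0.3, -0.001, -0.0]
ft_force: [-0.5, -0.2, -0.8]
gripper_width: 0.0451
```

Run:
```python
from h import *
o=ctrl.get_obs(); print(o['position'],o['orientation'],o['ft_force'],o['gripper_width'])
im,P=snap('wrist','w2.png')
```

```text
[ 0.59819713 -0.21276477  0.07918635] [ 9.54013491e-01 -2.99762366e-01 -8.83257737e-04 -4.43552261e-05] [-0.47324618 -0.19338995 -0.81538597] 0.0450859859330425
```

View pics/w2.png

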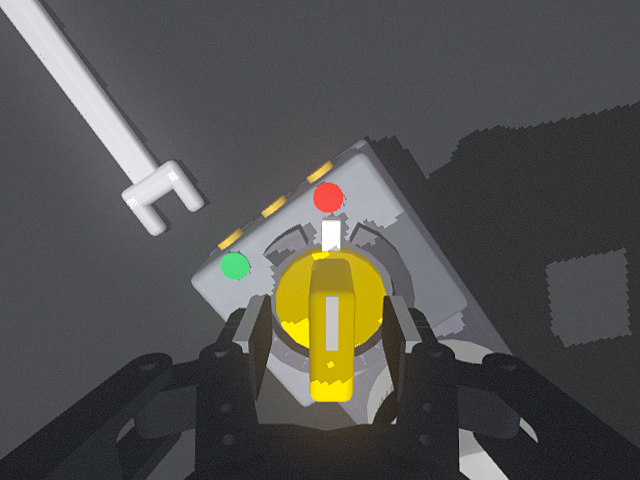

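The bar at (331,330) is aligned and close to midway between the pads at about 258 and 400. I'll close on it.

send_rows(moves=[[0,0,0,0,0,0,170],[0,0,0,0,0,0,200],[0,0,0,0,0,0,230],[0,0,0,0,0,0,255],[0,0,0,0,0,0,255],[0,0,0,0,0,0,255]], squeeze=40)

```text
clock: 3.0
position: [0.5985, -0.2143, 0.0818]
orientation: [0.954, -0.3, 0.0, 0.001]
ft_force: [-4.5, -5.1, 3.7]
gripper_width: 0.0152
```

send_rows(moves=[[0,0,0,0,0,0.3,255],[0,0,0,0,0,0.3,255],[0,0,0,0,0,0.3,255],[0,0,0,0,0,0.3,255],[0,0,0,0,0,0.3,255],[0,0,0,0,0,0.2,255],[0,0,0,0,0,0,255]])

```text
clock: 3.7
position: [0.5984, -0.2143, 0.0977]
orientation: [0.954, -0.3, 0.0, 0.001]
ft_force: [-1.6, -5.7, -1.4]
gripper_width: 0.0156
```

Run:
```python
from h import *
o=ctrl.get_obs(); print(o['position'],o['ft_force'],o['torque'],o['gripper_width'])
im,P=snap('wrist','w3.png')
```

```text
[ 0.59839318 -0.21432444  0.09767245] [-1.61048035 -5.73734457 -1.41649494] [-0.86921257  0.24858536  0.07509269] 0.015639103563319403
```

View pics/w3.png

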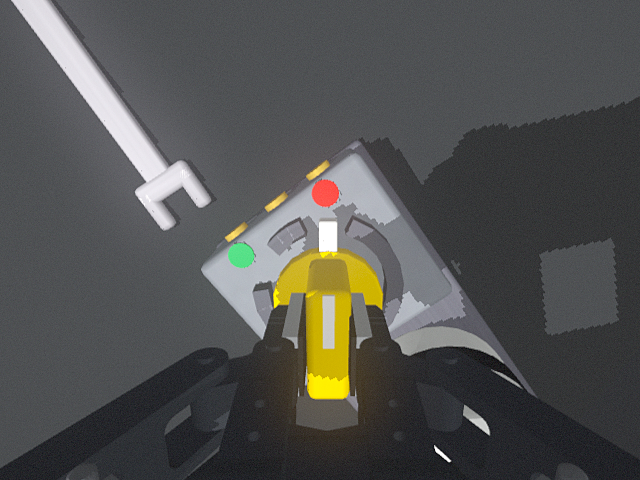

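The knob has lifted about 16 mm, with the tab clear of the collar. Next I turn it 70° counterclockwise.

send_rows(moves=[[0,0,5,0,0,0,255],[0,0,7,0,0,0,255],[0,0,7,0,0,0,255],[0,0,7,0,0,0,255],[0,0,7,0,0,0,255],[0,0,7,0,0,0,255],[0,0,7,0,0,0,255],[0,0,7,0,0,0,255],[0,0,7,0,0,0,255],[0,0,7,0,0,0,255]])

```text
clock: 4.75
position: [0.5982, -0.2129, 0.0976]
orientation: [0.958, 0.287, -0.001, -0.0]
ft_force: [-4.0, 0.3, 1.5]
gripper_width: 0.015
```

send_rows(moves=[[0,0,2,0,0,0,255],[0,0,0,0,0,0,255],[0,0,0,0,0,0,255]])

```text
clock: 5.05
position: [0.5982, -0.2129, 0.0976]
orientation: [0.954, 0.301, -0.001, -0.0]
ft_force: [-5.5, -0.2, 2.2]
gripper_width: 0.0152
```

Run:
```python
from h import *
from scipy.spatial.transform import Rotation as R
o=ctrl.get_obs(); r=R.from_quat(o['orientation']).as_matrix(); print(o['position'],np.degrees(np.arctan2(r[1,0],r[0,0])),o['ft_force'],o['torque'],o['gripper_width'])
im,P=snap('wrist','w4.png')
```

```text
[ 0.59817508 -0.21289527  0.09761042] 35.03862602035907 [-5.50443501 -0.2498716   2.23927909] [0.08537914 1.04230869 0.03697819] 0.015178304858078412
```

View pics/w4.png

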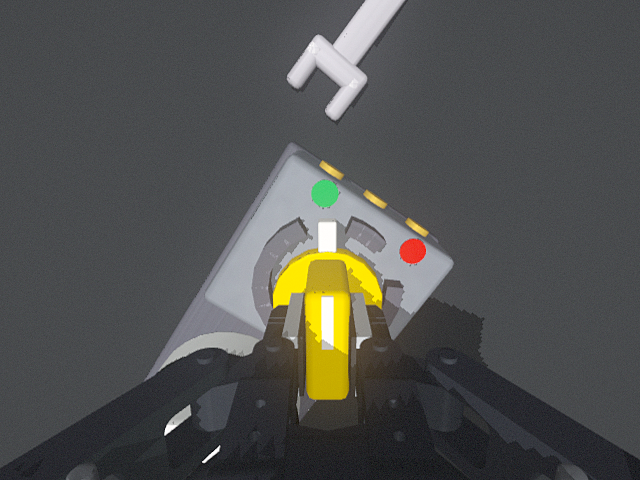

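The tab at (328,235) lines up with green at (325,193) and the notch gap. Pushing down.

send_rows(moves=[[0,0,0,0,0,-0.3,255],[0,0,0,0,0,-0.3,255],[0,0,0,0,0,-0.3,255],[0,0,0,0,0,-0.3,255],[0,0,0,0,0,-0.3,255],[0,0,0,0,0,-0.2,255],[0,0,0,0,0,0,255]])

```text
clock: 5.8
position: [0.5982, -0.2129, 0.0817]
orientation: [0.954, 0.301, -0.001, -0.0]
ft_force: [-9.5, 1.2, 7.3]
gripper_width: 0.015
```

send_rows(moves=[[0,0,0,0,0,-0.1,255],[0,0,0,0,0,-0.1,255],[0,0,0,0,0,0,255]])

```text
clock: 6.1
position: [0.5985, -0.213, 0.0816]
orientation: [0.954, 0.301, -0.0, 0.0]
ft_force: [-13.0, 2.4, 15.2]
gripper_width: 0.0155
```

send_rows(moves=[[0,0,0,0,0,0.1,255],[0,0,0,0,0,0,200],[0,0,0,0,0,0,160],[0,0,0,0,0,0,120],[0,0,0,0,0,0,120],[0,0,0,0,0,0,120],[0,0,0,0,0,0,120]])

```text
clock: 6.8
position: [0.5988, -0.2127, 0.0792]
orientation: [0.953, 0.302, -0.0, 0.0]
ft_force: [-0.5, 0.1, 0.7]
gripper_width: 0.0452
```

send_rows(moves=[[0,0,0,0,0,1,120],[0,0,0,0,0,2,120],[0,0,0,0,0,3,120],[0,0,0,0,0,3,120],[0,0,0,0,0,3,120],[0,0,0,0,0,2,120],[0,0,0,0,0,1,120],[0,0,0,0,0,0,120],[0,0,0,0,0,0,120]])

```text
clock: 7.7
position: [0.5985, -0.2126, 0.2282]
orientation: [0.953, 0.302, -0.001, -0.0]
ft_force: [1.2, 0.9, 0.1]
gripper_width: 0.0451
```

Run:
```python
from h import *
o=ctrl.get_obs(); print(o['position'],o['ft_force'],o['gripper_width'])
im,P=snap('wrist','w5.png'); cv2.imwrite('pics/w5c.png',cv2.resize(im[120:320,200:466,::-1],None,fx=3,fy=3))
s,P=snap('scene','s5.png')
a=cv2.imread('pics/scene0.png')[160:250,190:310]; b=s[160:250,190:310,::-1]
cv2.imwrite('pics/s5c.png',cv2.resize(np.hstack([a,b]),None,fx=3.3,fy=3.3,interpolation=2))
a=cv2.imread('pics/scene0.png')[300:410,330:450,::-1].astype(int);print('blue diff',abs(a-s[300:410,330:450]).mean())
```

```text
[ 0.59852363 -0.2126283   0.2281633 ] [1.19419285 0.8841335  0.12795982] 0.04513230498672238
blue diff 3.9811363636363635
```

View pics/w5c.png

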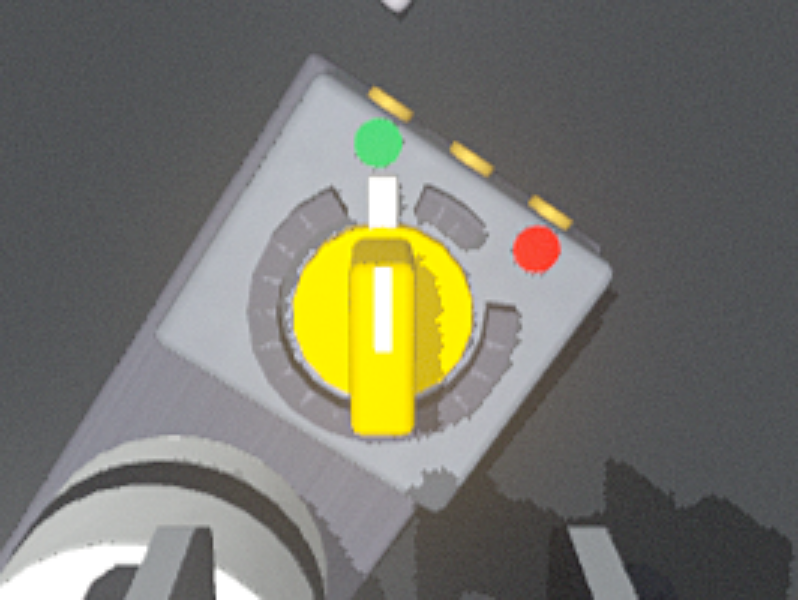

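View pics/s5c.png

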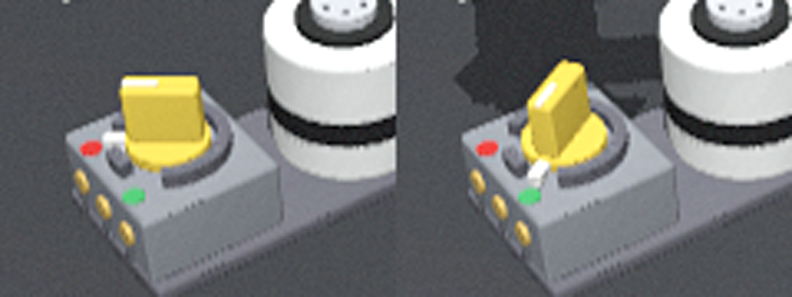

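The knob points at green with the tab down in the gap, and the disc height looks the same as before. I'll check that it's fully seated with numbers.

Run:
```python
from h import *
for f in('scene0','s5'):
    im=cv2.imread(f'pics/{f}.png'); h=cv2.cvtColor(im,cv2.COLOR_BGR2HSV)[160:250,190:310]
    m=cv2.inRange(h,(20,110,60),(35,255,255)); m[60:]=0; m[:,:30]=0
    k,l,s,c=cv2.connectedComponentsWithStats(m); i=1+np.argmax(s[1:,4]); v,u=np.nonzero(l==i)
    print(f,'bbox',s[i],[(x+190,v[u==x].max()+160) for x in range(40,64,3) if (u==x).any()])
P=ctrl.camera_params('scene'); print([proj(P,(.598,-.213,.07+d)).round(1) for d in(0,.003)])
f='pics/w5.png'; P=ctrl.camera_params('wrist'); im=cv2.imread(f); h=cv2.cvtColor(im,cv2.COLOR_BGR2HSV)
m=cv2.inRange(h,(20,110,70),(35,255,255)); k,l,s,ce=cv2.connectedComponentsWithStats(m); i=1+np.argmax(s[1:,4])
c=cv2.convexHull(max(cv2.findContours((l==i).astype('uint8'),0,1)[0],key=len))[:,0]; print(s[i])
w=np.array([ray(P,u,v,.07)[:2] for u,v in c if v<s[i][1]+50 and abs(u-327)>13])
x=np.linalg.lstsq(np.c_[2*w,np.ones(len(w))],(w**2).sum(1),rcond=None)[0]
print('disc',x[:2],np.sqrt(x[2]+x[0]**2+x[1]**2))
```

```text
scene0 bbox [ 36  23  28  29 632] [(230, np.int64(208)), (233, np.int64(210)), (236, np.int64(211)), (239, np.int64(209)), (242, np.int64(209)), (245, np.int64(208)), (248, np.int64(207)), (251, np.int64(206))]
s5 bbox [ 38  18  26  34 561] [(230, np.int64(208)), (233, np.int64(207)), (236, np.int64(208)), (239, np.int64(209)), (242, np.int64(209)), (245, np.int64(208)), (248, np.int64(207)), (251, np.int64(206))]
[array([239.7, 200.2]), array([239.5, 199. ])]
[ 562   66   78   53 3187]
disc [ 0.79299434 -0.3214978 ] 0.025103433339126572
```

```bash
python3 -c "
from station import ctrl
print(ctrl.hand_in(), ctrl.get_obs()['clock'])"
```

```text
the job is handed in; nothing more can be done
the job is handed in; nothing more can be done
```

The yellow knob's lock is released, and the job was handed in at about 8 s on the robot clock. I gripped the bar and pulled the knob up about 16 mm. I then turned it 70° counterclockwise to the green mark, pushed it down to a firm stop, let go and backed off upward.

**Checks that passed:**
- **Seated:** at the end of the push the tool stopped at 81.6 mm, against 81.8 mm when it first gripped. The push force rose to about 15 N with no further movement.
- **At the green mark:** the last wrist view shows the white tab in the notch at green. In the scene view, the right-hand part of the disc's lower rim is on the same pixel rows as at the start. One pixel is about 2.5 mm, so that check is coarse.
- **Clear of the knob:** after release the gripper was about 15 cm higher and nothing was touching it.

**Checks that failed or were weak:**
- **Disc refit failed:** my last refit of the disc in the wrist image picked up a different yellow object, so it says nothing about the knob.
- **Blue knob:** the arm never went near it. The image comparison there showed a mean difference of about 4 grey levels, which I took for shading and noise and did not look at closely.

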